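Let two marbles into the lever-lid box

TASK

Put the two marbles waiting in the chute away in the wooden box, using only its lever: with shut fingertips press the lever's paddle right down so that the lid lifts, and keep it down until both marbles have rolled inside. Then ease the paddle back up slowly under the fingers, over a few seconds, so that the lid comes down without slamming, and finish clear of everything with the lid shut. Do not pinch the paddle, do not touch the lid or the marbles, and leave the pencil pot, stapler and jar where they stand.

Things in the scene. Friction and masses are not known exactly. Their poses are not given: they have to be found in the camera images.
- marble_box: Wooden marble box fixed to the desk, 150 (x) x 130 (y) x 105 mm tall, walls 5 mm, floor 6 mm. Origin: centre of its underside; z up. Its -x side is the front, where the lever sticks out towards the robot; its +y side carries an aluminium chute that reaches out to y = 155 mm. A flap on the lid shuts the chute's mouth.
- chute_mouth (a point): Where the chute's floor meets the notch in the box's +y wall: 41 mm in front of the box's origin, 65 mm to its +y side, 71 mm up. The chute is a trough 30 mm wide that slopes 0.2 rad down to it; once the lid is up by more than about 0.3 rad the marbles roll in by themselves and drop to the box's floor. Axes: the box's.
- lid (a joint): Angle of the aluminium lid (152 x 134 x 5 mm), hinged along the box's y axis at x = 75 mm, z = 108 mm (rear rim): 0 shut, 1.1 rad fully up. The front edge rises and swings back, away from the lever. Linked to the lever: lid angle = 2.5 x lever angle. Nothing damps its fall: if the lever is let go it slams shut.
- lever (a joint): Angle of the lever: 0 at rest (up), 0.44 rad pressed right down against its stop. Springs back by itself. Pivot along the box's y axis at x = -79 mm, z = 55 mm of the box. Pressing the paddle takes about 4 to 9 N.
- paddle (a point): Centre of the top of the lever's black rubber paddle, 44 mm (along the lever) x 60 x 6 mm thick, 85 mm from the pivot. At rest 161 mm in front of the box's origin and 78 mm above the desk, tilted 0.22 rad (outer edge up); pressed right down, 37 mm lower, tilted 0.22 the other way, moved level by only 2 mm. Axes: the box's while the lever is at 0 (not tilted with the paddle), turning with the lever.
- marble0_center (a point): Centre of the lower of two 22 mm green glass marbles (14 g). It starts in the chute against the lid's flap. Inside the box its centre is about 17 mm above the desk.
- marble1_center (a point): Centre of the upper of the two 22 mm green glass marbles, starting in the chute behind the first.
- pencil_pot: Bystander: orange silicone pot, 76 mm across, 100 mm tall, with two pencils standing up to 175 mm. Origin: centre of its underside.
- stapler: Bystander: chrome stapler, 130 (x) x 34 (y) x about 60 mm tall, beside the lever on the box's -y side. Origin: centre of its underside.
- marble_jar: Bystander: closed glass jar of marbles with a steel twist cap, 72 mm across, 103 mm tall. Origin: centre of its underside.

How it is judged:
On the way, in this order (a step that is already met when the one before it is completed fails the run):
1. the lever is held down with the lid up (over 0.9 rad) and both marbles inside the box (value of joint lid above 0.9 rad and x of marble0_center in the frame of marble_box between -0.07 and 0.07 m and y of marble0_center in the frame of marble_box between -0.06 and 0.06 m and z of each of marble0_center, marble1_center in the frame of marble_box below 0.06 m and x of marble1_center in the frame of marble_box between -0.07 and 0.07 m and y of marble1_center in the frame of marble_box between -0.06 and 0.06 m), for 0.3 s.
2. the lid is shut again (under 0.04 rad) (value of joint lid below 0.04 rad), for 0.2 s.
At the end, for the whole second after the job is handed in: Lid shut (under 0.04 rad) and still, lever fully up (under 0.02 rad), both marbles inside the box, and each bystander within 20 mm of where it stood (value of joint lid below 0.04 rad and value of joint lever below 0.02 rad and velocity of joint lid between -0.05 and 0.05 rad/s and x of marble0_center in the frame of marble_box between -0.07 and 0.07 m and y of marble0_center in the frame of marble_box between -0.06 and 0.06 m and z of each of marble0_center, marble1_center in the frame of marble_box below 0.06 m and x of marble1_center in the frame of marble_box between -0.07 and 0.07 m and y of marble1_center in the frame of marble_box between -0.06 and 0.06 m and distance of each of pencil_pot, stapler, marble_jar from where it was at the start of the episode below 0.02 m); the robot touches nothing.
It fails at once if the lid drops: it closes faster than 2 rad/s (velocity of joint lid below -2 rad/s).
It fails at once if the robot touches the lid (contact force between any of the arm, the fingers and lid above 0.5 N).
It fails at once if a marble is touched by the robot, or lifted (contact force between any of the arm, the fingers and marble0 above 0.2 N or contact force between any of the arm, the fingers and marble1 above 0.2 N or z of any of marble0_center, marble1_center in the frame of marble_box above 0.13 m).
It fails at once if the paddle is taken between the fingers (grasp point within 10 mm of it) (distance between the grasp point and paddle below 0.01 m).
It fails at once if a bystander is pushed, lifted or tipped (distance of any of pencil_pot, stapler, marble_jar from where it was at the start of the episode above 0.02 m or angle between any of pencil_pot, stapler, marble_jar's own z axis and vertical above 0.3 rad).
It also fails if it takes over 45 s, if anything falls off the work surface, if the arm or the gripper's body presses on something with over 40 N, if the wrist force passes 120 N, or if a joint passes its speed limit or range.

ROBOT

A 6-joint arm with a two-finger parallel gripper is mounted at the origin on the work surface. World frame = base frame: x ahead of the robot, y to its left, z up, the work surface at z = 0. Lengths are in m, angles in rad, forces in N, time in s.
With the tool pointing down it reaches from about 0.35 to 0.775 m from the base axis. Payload 7.3 kg.
Tool frame: the origin (TCP) lies on the centre line of the jaws, within the pads' length; the fingertips stand 17 mm ahead of it and the grasp point (between the pads) lies 2 mm behind it (robot.tcp_to_tips is the distance from the TCP to the fingertips, in m); z points along the fingers, y is the line along which they close (so a half turn about z gives the same grasp; the last joint's range is limited). The gripper opens to 92 mm and grips with 3 to 60 N. Pads are 19 mm wide; open, the fingers measure 130 mm over their backs; the gripper's body (75 mm by 190 mm) begins 47 mm behind the grasp point.
Start: joints at [-1.478, 0.342, 1.524, -0, 1.275, -0.146], TCP at [0.124, -0.51, 0.244] pointing down, gripper open.
Joint ranges: [-2.53, 2.53], [-0.77, 2.02], [0.04, 2.7], [-1, 4.14], [0.28, 2.66], [-3.11, 3.11]. Speed limits (rad/s): [2.57, 2.57, 3.14, 3.14, 3.14, 3.14].

INTERFACE

Orientations are given as [roll, pitch, yaw] about the fixed x, y, z axes, in that order (R = Rz(yaw) Ry(pitch) Rx(roll)).
In Python, from cell import robot gives the robot as it stands. The module is installed in compiled form; this text tells all that it offers.
- The arm moves only by the tool carry_out, never from a script. Its argument "commands" is a list of rows, each a list of 3 entries, a list of its own where there are three numbers: the shift along the tool's x, y, z in m, then the turn about the tool's z in rad, then the opening, from 0 (shut) to 1 (fully open). In form: [[[dx, dy, dz], yaw, claw], ...]. A call has 1 to 20 rows; each row shifts and turns the commanded pose from where the row before left it, along the tool's axes as they then stand; what a row does not reach is not made up. A row lasts 1/8 s, in which the tool goes at most 62.5 mm and 10.7 degrees, less where a joint would pass 70% of its speed; a pose out of reach is approached as far as the arm can. A call is refused whole if a number of a shift passes 0.0625 or a number of a turn 0.188, either way. A call with a gripper value outside its range is refused whole. The fingers move at their own pace and stop on an object; "newtons" is the grip in N (left out, the last holds). Time passes only in rows, so rows that do not move let the fingers close. It gives the time, the measured TCP pose, the force, the opening and the grip force at its end, in the units of the state.
- robot.observe(): the state, without advancing time (a new reading comes with each control period).
- robot.read_camera(name): name is "scene" or "top" or "wrist"; returns a dict with "pixels" (420x560x3 uint8, red, green, blue), "fx", "fy", "cx", "cy" (pixels), "k1" (the pictures are not rectified: a ray, as slopes to the right and down, at radius r is drawn at 1 + k1 r^2 times it, then the intrinsics apply), "view" (4x4, takes a point from world to camera coordinates); the wrist camera has in their place "T_tool_cam" (4x4, takes a point from camera to tool coordinates, whose origin is the TCP and whose axes are the flange's). Camera axes: x right, y up, looking along -z (the intrinsics and any distortion apply to the point x, -y, -z); pixel columns grow to the right and rows downward; lengths in m; the calibration is good to about 2 mm. A picture is of the moment at which its call begins: read the wrist's pose just before it. There is no depth.
- robot.hand_in(): hands the job in; it is judged then, once.
Trained networks look in a picture, given as the dict that the camera call returned (one of the last four; its "shot" number tells which), for a name from the list of things; names that differ only in an ending like _2 or _b are one class to them, and where a whole thing is asked for, a point or a joint stands for the part that bears it (a point fixed in the world has none). Each returns a list of dicts, best first, with "p" (0 to 1); they miss things now and then, are a little off and sometimes report something else, mostly with a low value. They report only what shows in the picture. A call takes as long as a camera call.
- robot.find_in(picture, name): "at" ([column, row] in pixels, amid what is visible of it).
- robot.tip_of(picture, name): "at" ([column, row] in pixels: a listed point, or the origin of a listed thing).
The state is a dict: "time": time; "qpos": joint angles; "qvel": joint speeds; "joint_efforts": joint torques, N m; "tool_pos": TCP position; "tool_rot": TCP orientation; "contact_force": force on the tool from outside, world axes, zero at the start; "torque": the same for the moment, N m; "opening": finger opening in m; "grip_force": force on a finger pad.
Only numpy, scipy, OpenCV 4.12 (cv2) and the standard library are available. Lean on these libraries where they do the work, as an engineer would, in place of code of your own. Each camera call takes 0.05 s, during which the arm holds its last target. There are 200 camera calls.

## Working session

There is one attempt and no reset: what is moved stays moved. The work goes in short steps, Python scripts to look and compute and a tool call to move; the robot and the scene stay as the last step left them, time stands still between calls to the robot, and variables do not carry over. Pictures are saved under pics/ and viewed, at most 10 in all, crops included, and the job is handed in when it is done.

Besides the shell and the picture viewer there is one more tool, called after ">>>" as name(argument=value, ...), one argument or row to a line, values as JSON. carry_out: Moves the arm, as the interface text tells. Its arguments: {"type":"object","properties":{"commands":{"type":"array"},"newtons":{"type":"number"}},"required":["commands"]}

```bash
mkdir -p pics; cat > h.py <<'E'
import numpy as np, cv2, json
from cell import robot
def ray(p,uv):
    x=(uv[0]-p["cx"])/p["fx"]; y=(uv[1]-p["cy"])/p["fy"]
    rd=np.hypot(x,y); r=rd
    for _ in range(20): r=rd/(1+p["k1"]*r*r)
    s=r/rd if rd>0 else 1
    d=np.array([x*s,-y*s,-1.])
    V=np.array(p["view"]) 
    R,t=V[:3,:3],V[:3,3]
    return -R.T@t, R.T@d
def at_z(p,uv,z):
    c,d=ray(p,uv); return c+d*(z-c[2])/d[2]
def tri(obs):
    A=np.zeros((3,3));b=np.zeros(3)
    for p,uv in obs:
        c,d=ray(p,uv); d=d/np.linalg.norm(d); M=np.eye(3)-np.outer(d,d); A+=M;b+=M@c
    return np.linalg.solve(A,b)
E
python3 - <<'E'
from h import *
s=robot.observe(); print(s["time"],s["tool_pos"],s["tool_rot"],s["contact_force"],s["opening"],robot.tcp_to_tips)
P={n:robot.read_camera(n) for n in("scene","top")}
for n in P: cv2.imwrite(f"pics/{n}0.png",P[n]["pixels"][...,::-1])
for o in["marble_box","paddle","chute_mouth","marble0_center","marble1_center","pencil_pot","stapler","marble_jar"]:
    r={n:robot.tip_of(P[n],o)[:2] for n in P}
    print(o,{n:[(np.round(q["at"],1).tolist(),round(q["p"],2)) for q in r[n]] for n in r})
    if all(r.values()):
        print("   tri",np.round(tri([(P[n],r[n][0]["at"]) for n in P]),4))
E
```

```text
0.0 [ 0.12417665 -0.50970669  0.24303696] [-3.14006068e+00 -1.96782854e-04  2.38855115e-01] [ 0.18746753 -0.46152384  0.70456991] 0.09200539054890791 0.017
marble_box {'scene': [([211.0, 217.9], 0.95)], 'top': [([353.6, 234.6], 0.79)]}
   tri [ 0.5863 -0.0914 -0.0074]
paddle {'scene': [([229.4, 143.1], 0.63), ([258.9, 183.3], 0.21)], 'top': [([368.3, 323.5], 0.61)]}
   tri [ 0.4246 -0.1137  0.0657]
chute_mouth {'scene': [], 'top': [([326.1, 259.7], 0.95)]}
marble0_center {'scene': [([248.9, 180.3], 0.66)], 'top': [([320.0, 259.9], 0.4)]}
   tri [ 0.5331 -0.021   0.0792]
marble1_center {'scene': [([258.2, 182.9], 0.41)], 'top': []}
pencil_pot {'scene': [([122.1, 219.4], 0.58)], 'top': [([442.9, 200.8], 0.74)]}
   tri [ 0.6573 -0.2693 -0.011 ]
stapler {'scene': [([152.4, 179.2], 0.91)], 'top': [([448.0, 265.0], 0.97)]}
   tri [ 0.5308 -0.2744 -0.006 ]
marble_jar {'scene': [([321.1, 211.1], 0.81)], 'top': [([239.3, 285.6], 0.67)]}
   tri [ 0.4851  0.1241 -0.0034]
```

View pics/top0.png

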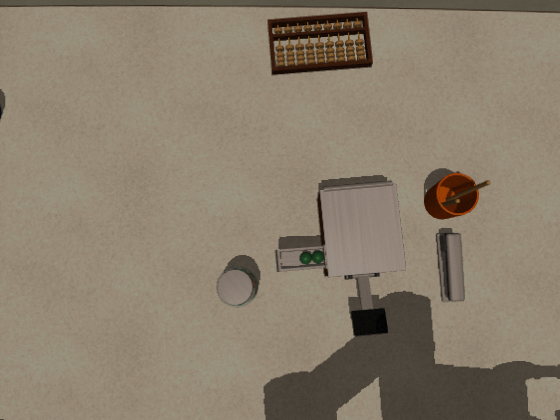

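View pics/scene0.png

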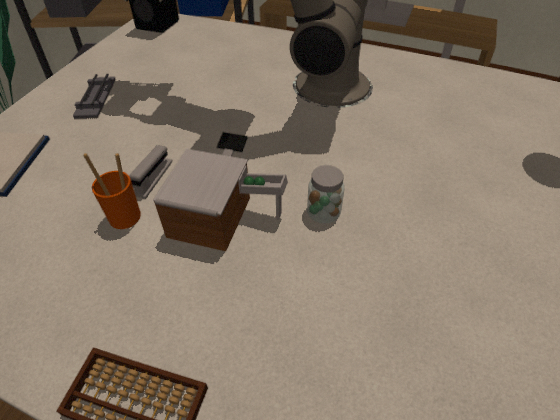

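```bash
python3 - <<'E'
from h import *
p=robot.read_camera("top"); im=p["pixels"]
g=im.max(2); m=(g<28).astype(np.uint8); m[:300]=0;m[345:]=0;m[:,:340]=0;m[:,400:]=0
n,l,st,c=cv2.connectedComponentsWithStats(m); i=1+st[1:,4].argmax(); print(c[i],st[i])
r=cv2.minAreaRect(np.argwhere(l==i)[:,::-1].astype(np.float32)); print(r)
pad=at_z(p,r[0],.078); print("pad",pad.round(4), at_z(p,c[i],.078).round(4))
cor=[at_z(p,u,.113) for u in [(320,188),(396,182),(405,270),(325,277)]]; cor=np.array(cor); print(cor.round(4), cor.mean(0))
for a,b in((3,0),(2,1)): d=cor[b]-cor[a]; print("yaw",np.arctan2(d[1],d[0]),np.linalg.norm(d))
for a,b in((1,0),(2,3)): d=cor[b]-cor[a]; print("yaw",np.arctan2(-d[0],d[1]),np.linalg.norm(d))
print("cam",ray(p,(p["cx"],p["cy"])),robot.observe()["time"])
cv2.imwrite("pics/topc.png",cv2.resize(im[170:350,300:480,::-1],None,fx=3.3,fy=3.3,interpolation=cv2.INTER_CUBIC))
E
```

```text
[369.16992665 321.65403423] [351 309  37  27 818]
((369.1025390625, 321.6271057128906), (24.625720977783203, 34.31304168701172), 84.80557250976562)
pad [ 0.4272 -0.1096  0.078 ] [ 0.4272 -0.1097  0.078 ]
[[ 0.6568 -0.0186  0.113 ]
 [ 0.6698 -0.1506  0.113 ]
 [ 0.5178 -0.165   0.113 ]
 [ 0.5034 -0.0287  0.113 ]] [ 0.58697386 -0.09073439  0.113     ]
yaw 0.06565969458519237 0.15370758525417563
yaw 0.09457739138051806 0.15267356883021715
yaw 0.09805496966612919 0.1326012800924616
yaw 0.10501800912738816 0.1370521978856057
cam (array([0.49834615, 0.04402159, 1.02641611]), array([ 0.1166069 ,  0.01773555, -0.99301978])) 0.95
```

View pics/topc.png

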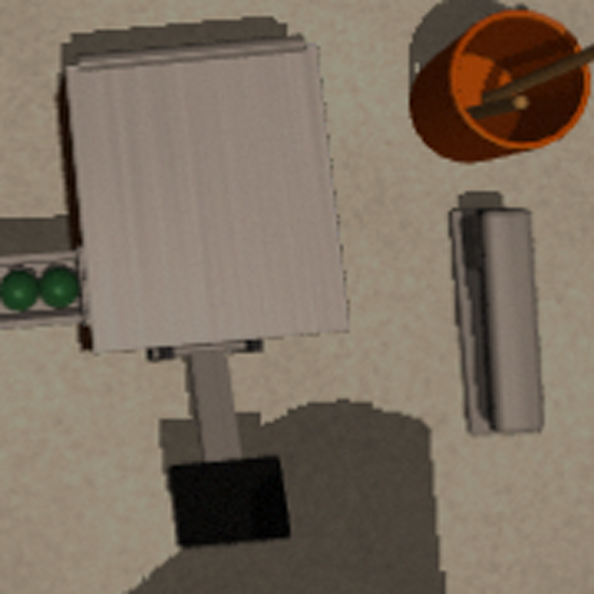

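>>> carry_out(
  commands=[
    [[0, 0, 0], 0.14, 0],
    [[0.0242, -0.0263, 0], 0, 0],
    [[0.0242, -0.0263, 0], 0, 0],
    [[0.0242, -0.0263, 0], 0, 0],
    [[0.0242, -0.0263, 0], 0, 0],
    [[0.0242, -0.0263, 0], 0, 0],
    [[0.0242, -0.0263, 0], 0, 0],
    [[0.0242, -0.0263, 0], 0, 0],
    [[0.0242, -0.0263, 0], 0, 0],
    [[0.0242, -0.0263, 0], 0, 0],
    [[0.0242, -0.0263, 0], 0, 0],
    [[0.0242, -0.0263, 0], 0, 0],
    [[0.0242, -0.0263, 0], 0, 0],
    [[0.0242, -0.0263, 0], 0, 0],
    [[0.0242, -0.0263, 0], 0, 0],
    [[0, 0, 0.03], 0, 0],
    [[0, 0, 0.03], 0, 0],
    [[0, 0, 0.03], 0, 0],
    [[0, 0, 0], 0, 0],
    [[0, 0, 0], 0, 0],
  ],
  newtons=10,
)

```text
time: 3.45
tool_pos: [0.4257, -0.1106, 0.1547]
tool_rot: [3.141, -0.001, 0.099]
contact_force: [0.6, 0.2, -0.4]
opening: 0.0004
grip_force: 0.0
```

```bash
python3 - <<'E'
from h import *
s=robot.observe(); print(s["time"],s["tool_pos"],s["tool_rot"],s["contact_force"],s["opening"])
t=robot.read_camera("top"); w=robot.read_camera("wrist")
R=cv2.Rodrigues(np.zeros(3))[0]
from scipy.spatial.transform import Rotation as Ro
T=np.eye(4);T[:3,:3]=Ro.from_euler("xyz",s["tool_rot"]).as_matrix();T[:3,3]=s["tool_pos"]
w["view"]=np.linalg.inv(T@np.array(w["T_tool_cam"]))
q=robot.tip_of(w,"paddle"); print(q)
if q: print(at_z(w,q[0]["at"],.078))
b=np.hstack([w["pixels"],t["pixels"][100:,200:]][:1]) 
cv2.imwrite("pics/w1.png",b[...,::-1])
E
```

```text
3.45 [ 0.4256523  -0.11059317  0.15470776] [ 3.14080496e+00 -1.25131277e-03  9.87233451e-02] [ 0.59145605  0.22568503 -0.38855466] 0.00038880216125330416
[{'at': [274.9, 220.4], 'p': 0.65}]
[ 0.42619149 -0.10633989  0.078     ]
```

View pics/w1.png

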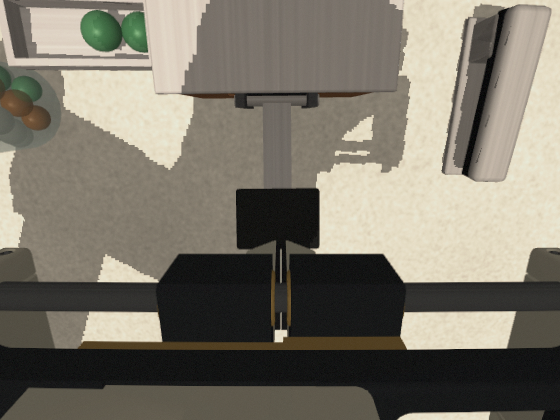

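>>> carry_out(
  commands=[
    [[0, 0, 0.018], 0, 0],
    [[0, 0, 0.018], 0, 0],
    [[0, 0, 0.015], 0, 0],
    [[0, 0, 0.003], 0, 0],
    [[0, 0, 0.003], 0, 0],
    [[0, 0, 0.003], 0, 0],
    [[0, 0, 0.003], 0, 0],
    [[0, 0, 0.003], 0, 0],
    [[0, 0, 0.003], 0, 0],
    [[0, 0, 0.003], 0, 0],
    [[0, 0, 0.003], 0, 0],
    [[0, 0, 0.003], 0, 0],
    [[0, 0, 0.003], 0, 0],
    [[0, 0, 0.003], 0, 0],
    [[0, 0, 0.003], 0, 0],
    [[0, 0, 0.003], 0, 0],
    [[0, 0, 0.003], 0, 0],
    [[0, 0, 0.003], 0, 0],
    [[0, 0, 0], 0, 0],
    [[0, 0, 0], 0, 0],
  ],
)

```text
time: 6.1
tool_pos: [0.4259, -0.1103, 0.0589]
tool_rot: [3.141, -0.002, 0.099]
contact_force: [-3.2, 3.7, 18.3]
opening: 0.0002
grip_force: 9.3
```

```bash
python3 - <<'E'
from h import *
s=robot.observe(); print(s["time"],s["tool_pos"],s["contact_force"])
for n in ("scene","top"):
    p=robot.read_camera(n)
    a,b,c,d=(130,260,110,310) if n=="scene" else (160,350,260,480)
    cv2.imwrite(f"pics/{n}2.png",cv2.resize(p["pixels"][a:b,c:d,::-1],None,fx=3,fy=3))
E
```

```text
6.1 [ 0.42589296 -0.11031685  0.05892998] [-3.24905578  3.69537598 18.32703915]
```

View pics/scene2.png

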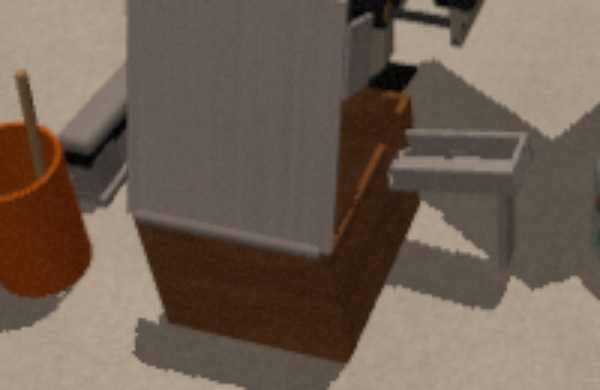

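View pics/top2.png

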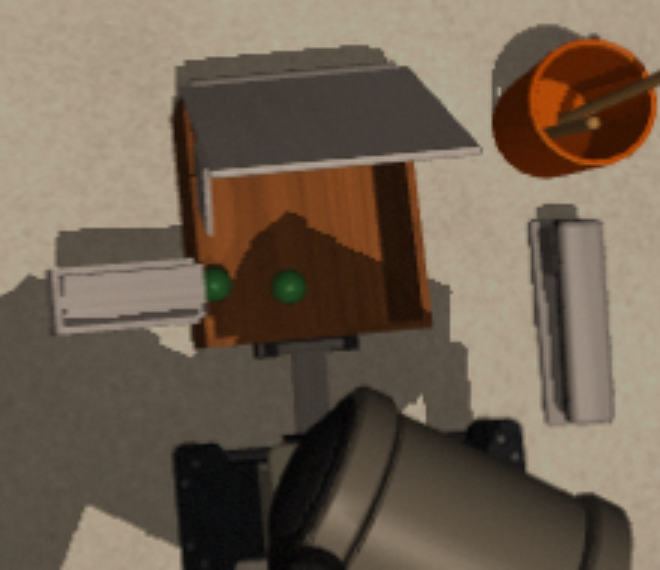

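The lid is fully up (18 N against the stop). The chute is empty, with one marble inside and the other dropping in at the notch. I'll hold.

>>> carry_out(
  commands=[
    [[0, 0, 0], 0, 0],
    [[0, 0, 0], 0, 0],
    [[0, 0, 0], 0, 0],
    [[0, 0, 0], 0, 0],
    [[0, 0, 0], 0, 0],
    [[0, 0, 0], 0, 0],
    [[0, 0, 0], 0, 0],
    [[0, 0, 0], 0, 0],
    [[0, 0, 0], 0, 0],
    [[0, 0, 0], 0, 0],
  ],
)

```text
time: 7.45
tool_pos: [0.4259, -0.1103, 0.0589]
tool_rot: [3.141, -0.002, 0.099]
contact_force: [-3.4, 3.5, 18.3]
opening: -0.0
grip_force: 9.3
```

```bash
python3 - <<'E'
from h import *
s=robot.observe(); print(s["time"],s["tool_pos"],s["contact_force"])
p=robot.read_camera("top")
cv2.imwrite("pics/top3.png",cv2.resize(p["pixels"][160:350,260:480,::-1],None,fx=3,fy=3))
E
```

```text
7.45 [ 0.42586279 -0.11032033  0.0588951 ] [-3.39949668  3.51718197 18.31068727]
```

View pics/top3.png

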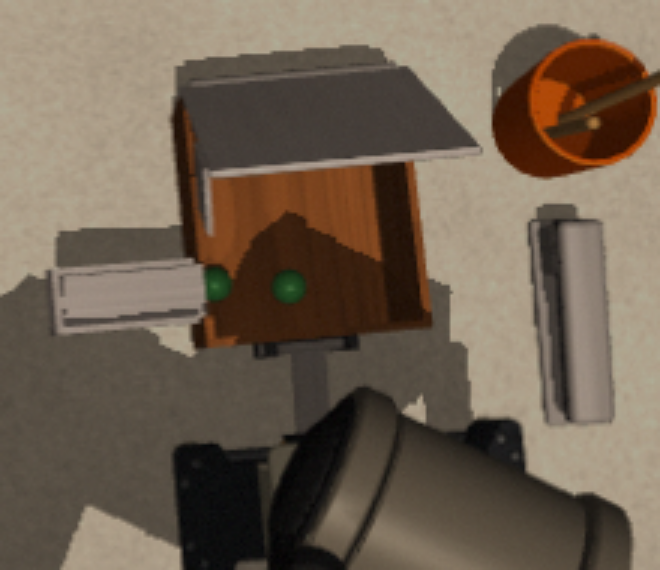

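```bash
python3 - <<'E'
from h import *
p=robot.read_camera("top")
im=p["pixels"].astype(int); m=((im[...,1]>im[...,0]+15)&(im[...,1]>im[...,2]+8)).astype(np.uint8); m[:230]=0;m[280:]=0;m[:,:300]=0;m[:,:][:,400:]=0
n,l,st,c=cv2.connectedComponentsWithStats(m)
y=.10;R=np.array([[np.cos(y),-np.sin(y)],[np.sin(y),np.cos(y)]])
o=np.array([.427,-.110])+R@[.161,0]; print("box",o)
for i in range(1,n):
    if st[i,4]<8: continue
    x0,y0,w,h,a=st[i]; print(st[i],c[i])
    for z in(.017,.05,.082):
        print(z,*[(R.T@(at_z(p,u,z)[:2]-o)).round(4) for u in (c[i],(x0,y0+h/2),(x0+w-1,y0+h/2))])
E
```

```text
box [ 0.58719567 -0.09392682]
[328 249   9  11  74] [331.98648649 254.28378378]
0.017 [-0.0356  0.0486] [-0.0354  0.0561] [-0.0366  0.0411]
0.05 [-0.0369  0.0518] [-0.0367  0.0591] [-0.0378  0.0445]
0.082 [-0.0381  0.0549] [-0.0379  0.0619] [-0.0391  0.0478]
[351 250  11  11  91] [356.         255.10989011]
0.017 [-0.0408  0.0035] [-0.0408  0.013 ] [-0.0423 -0.0058]
0.05 [-0.0419  0.0082] [-0.0419  0.0174] [-0.0434 -0.0009]
0.082 [-0.043   0.0127] [-0.043   0.0216] [-0.0444  0.004 ]
```

Measured on the floor, the left marble's centre is about y = 49 mm in the box. That means it is resting against the inner wall, so both marbles are inside. I'll ease the paddle up slowly.

>>> carry_out(
  commands=[
    [[0, 0, -0.001], 0, 0],
    [[0, 0, -0.001], 0, 0],
    [[0, 0, -0.001], 0, 0],
    [[0, 0, -0.001], 0, 0],
    [[0, 0, -0.001], 0, 0],
    [[0, 0, -0.001], 0, 0],
    [[0, 0, -0.001], 0, 0],
    [[0, 0, -0.001], 0, 0],
    [[0, 0, -0.001], 0, 0],
    [[0, 0, -0.001], 0, 0],
    [[0, 0, -0.001], 0, 0],
    [[0, 0, -0.001], 0, 0],
    [[0, 0, -0.001], 0, 0],
    [[0, 0, -0.001], 0, 0],
    [[0, 0, -0.001], 0, 0],
    [[0, 0, -0.001], 0, 0],
    [[0, 0, -0.001], 0, 0],
    [[0, 0, -0.001], 0, 0],
    [[0, 0, -0.001], 0, 0],
    [[0, 0, -0.001], 0, 0],
  ],
)

```text
time: 10.05
tool_pos: [0.425, -0.1103, 0.0777]
tool_rot: [3.142, 0.0, 0.099]
contact_force: [-0.8, 0.0, 2.9]
opening: 0.0005
grip_force: 1.9
```

>>> carry_out(
  commands=[
    [[0, 0, -0.001], 0, 0],
    [[0, 0, -0.001], 0, 0],
    [[0, 0, -0.001], 0, 0],
    [[0, 0, -0.001], 0, 0],
    [[0, 0, -0.001], 0, 0],
    [[0, 0, -0.001], 0, 0],
    [[0, 0, -0.001], 0, 0],
    [[0, 0, -0.001], 0, 0],
    [[0, 0, -0.001], 0, 0],
    [[0, 0, -0.001], 0, 0],
    [[0, 0, -0.001], 0, 0],
    [[0, 0, -0.001], 0, 0],
    [[0, 0, -0.001], 0, 0],
    [[0, 0, -0.001], 0, 0],
    [[0, 0, -0.001], 0, 0],
    [[0, 0, -0.001], 0, 0],
    [[0, 0, -0.001], 0, 0],
    [[0, 0, -0.001], 0, 0],
    [[0, 0, -0.001], 0, 0],
    [[0, 0, -0.001], 0, 0],
  ],
)

```text
time: 12.55
tool_pos: [0.425, -0.1103, 0.0978]
tool_rot: [3.142, 0.0, 0.099]
contact_force: [2.2, -0.6, 2.5]
opening: 0.0005
grip_force: 1.7
```

>>> carry_out(
  commands=[
    [[0, 0, -0.001], 0, 0],
    [[0, 0, -0.001], 0, 0],
    [[0, 0, -0.001], 0, 0],
    [[0, 0, -0.001], 0, 0],
    [[0, 0, -0.001], 0, 0],
    [[0, 0, -0.001], 0, 0],
    [[0, 0, -0.001], 0, 0],
    [[0, 0, -0.001], 0, 0],
    [[0, 0, -0.001], 0, 0],
    [[0, 0, -0.001], 0, 0],
    [[0, 0, 0], 0, 0],
  ],
)

```text
time: 13.92
tool_pos: [0.4251, -0.1103, 0.1078]
tool_rot: [3.141, -0.0, 0.099]
contact_force: [-0.3, 0.6, -0.4]
opening: 0.0005
grip_force: 0.0
```

>>> carry_out(
  commands=[
    [[0, 0, -0.02], 0, 0],
    [[0, 0, -0.03], 0, 0],
    [[0, 0, -0.03], 0, 0],
    [[0, 0, -0.03], 0, 0],
    [[0, 0, -0.02], 0, 0],
    [[0, 0.03, 0], 0, 0],
    [[0, 0.05, 0], 0, 0],
    [[0, 0.05, 0], 0, 0],
    [[0, 0.05, 0], 0, 0],
    [[0, 0.03, 0], 0, 0],
    [[0, 0, 0], 0, 0],
    [[0, 0, 0], 0, 0],
    [[0, 0, 0], 0, 0],
  ],
)

```text
time: 15.55
tool_pos: [0.4458, -0.3182, 0.2379]
tool_rot: [-3.141, 0.0, 0.1]
contact_force: [0.5, 0.6, -0.1]
opening: 0.0005
grip_force: 0.0
```

```bash
python3 - <<'E'
from h import *
s=robot.observe(); print(s["time"],s["tool_pos"],s["contact_force"])
p=robot.read_camera("scene");q=robot.read_camera("top")
cv2.imwrite("pics/end.png",np.vstack([cv2.resize(p["pixels"][130:260,110:360,::-1],(500,260)),cv2.resize(q["pixels"][160:350,210:490,::-1],(500,338))]))
E
```

```text
15.55 [ 0.44579269 -0.31816595  0.23787137] [ 0.49430995  0.596607   -0.13052811]
```

View pics/end.png

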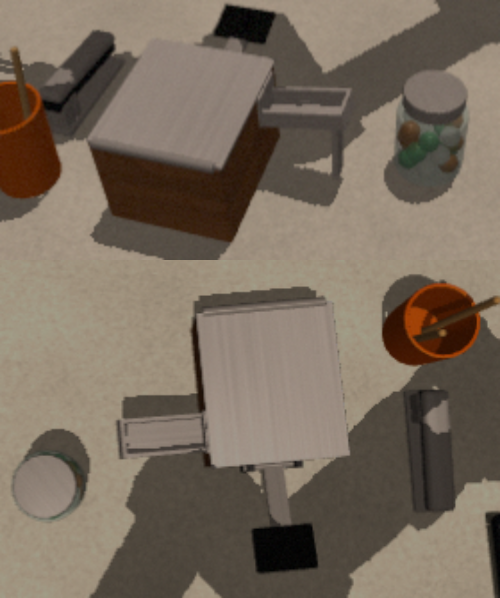

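The lid is shut, the lever is up, the chute is empty, the bystanders haven't moved and the arm is clear.

```bash
python3 -c "
from cell import robot
print(robot.hand_in())"
```

```text
the job is handed in; nothing more can be done
None
```

The job is handed in (no verdict was returned): both marbles are in the box, the lid was eased shut with the lever up, the bystanders look unmoved, and the arm finished clear at about 15.6 s.

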